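Switch off the slow cooker and hold its lid up

TASK

Supper is ready: with the lid still on, turn the slow cooker's knob counter-clockwise all the way to off (white mark at the red dot). Then take the glass lid by its handle, keep it level, raise it straight up so that it hangs about 10 cm clear of the pot's rim, centred over the pot, and hold it there still for a few seconds. Finish while still holding the lid up steady and level - do not put it down or let go - and leave the canister, bowl, tub and measuring spoons where they are.

Things in the scene. Friction and masses are not known exactly. Their poses are not given: they have to be found in the camera images.
- cooker: Fixed slow cooker: red round pot 240 mm wide, brown rim (236 mm outside, 204 inside) 145 mm above the counter. Origin on the pot's axis at counter height, z up. An aluminium control pod 100 mm wide, 60 mm high, sticks out towards its own -x to 240 mm from the axis; the knob stands on it 190 mm from the axis. Black side grips at +y and -y reach 141 mm out, 105 mm high.
- knob (a joint): Black knob on the pod, vertical axis, rad. 0 = off, a stop: the white mark on the knob points to the pod's red dot, towards the cooker's -x. Grows clockwise seen from above, to 2.4, so turn counter-clockwise by this value to reach off. Starts between 0.7 and 1.4; stays where left, light friction (0.03 N m).
- knob_grip (a point): Point on the knob's axis, 97 mm above the counter, good for the TCP; it turns with the knob. The grip is an upright bar 42 mm long along this point's x, 14 mm wide along its y; its top is 7 mm above this point, and the 44 mm disc it stands on has its top 23 mm below. The white mark is at the bar's -x end.
- lid: Loose clear glass lid, 226 mm wide, 0.35 to 0.6 kg, balanced, level on the rim. Origin on its axis in the plane that rests on the rim; z up. A 6 mm deep, 186 mm wide plug below sits loosely inside the rim. The glass domes to 30 mm above the origin. Black bar handle centred on top: 92 mm along the lid's x, 16 mm wide along y, from 43 to 63 mm above the origin, on posts 72 mm apart.
- canister: Bystander: white plastic flip-top sugar canister with yellow lid, 104 mm diameter, 166 mm tall, loose; origin under its centre.
- bowl: Bystander: brown glazed ceramic bowl, 140 mm diameter, 60 mm tall, loose; origin under its centre.
- tub: Bystander: closed clear plastic storage tub with a see-through blue lid, 140 x 200 x 87 mm (x, y, z), loose; origin under its centre.
- spoons: Bystander: four aluminium measuring spoons fanned out flat on a 38 mm ring, reaching about 150 mm from the ring towards its +x, 10 mm tall, loose; origin under the ring's centre.

How it is judged:
By the outcome, as a careful person would: the job done as asked, in the order asked, and still so for the second after the job is handed in, while the arm keeps its last pose, push and grip.
It also fails if it takes over 56 s, if anything falls off the work surface, if the arm or the gripper's body presses on something with over 40 N, if the wrist force passes 120 N, or if a joint passes its speed limit or range.

ROBOT

A 6-joint arm with a two-finger parallel gripper is mounted at the origin on the work surface. World frame = base frame: x ahead of the robot, y to its left, z up, the work surface at z = 0. Lengths are in m, angles in degrees, forces in N, time in s.
With the tool pointing down it reaches from about 0.35 to 0.85 m from the base axis. Payload 8.1 kg.
Tool frame: the origin (TCP) lies between the finger pads, 19 mm behind the fingertips; this is the grasp point; z points along the fingers, y is the line along which they close (so a half turn about z gives the same grasp; the last joint's range is limited). The gripper opens to 85 mm and grips with 20 to 120 N. Pads are 22 mm wide; open, the fingers measure 114 mm over their backs; the gripper's body (76 mm by 85 mm) begins 54 mm behind the grasp point. The pads swing forward as they close: fully open they stand 13 mm farther back than shut.
Start: joints at [-4.893, 7.471, 85.268, -0, 87.261, -4.893], TCP at [0.6, 0, 0.25] pointing down, gripper open.
Joint ranges: [-169.43, 169.43], [-51.17, 129.36], [1.28, 143.12], [-76.62, 256.62], [0, 156.53], [-152.29, 152.29]. Speed limits (degrees/s): [136.94, 136.94, 159.86, 180, 180, 180].

INTERFACE

Orientations are given as [roll, pitch, yaw] about the fixed x, y, z axes, in that order (R = Rz(yaw) Ry(pitch) Rx(roll)).
In Python, from bench import ctrl, optics gives the robot as it stands.
- The arm moves only by the shell command python3 -m pendant 'ROWS'. ROWS is JSON, a list that holds one entry, the list of rows, each a list of 7 numbers: the turn, a rotation vector about the world's x, y, z in degrees, then the shift along the world's x, y, z in m, then the opening, from 0 (shut) to 1 (fully open). In form: [[[ax, ay, az, tx, ty, tz, jaw], ...]]. A call has 1 to 8 rows; each row shifts and turns the commanded pose from where the row before left it; what a row does not reach is not made up. A row lasts 1/10 s, in which the tool goes at most 50 mm and 8.59 degrees, less where a joint would pass 70% of its speed; a pose out of reach is approached as far as the arm can. A call with a gripper value outside its range is refused whole. The fingers move at their own pace and stop on an object; the grip force is fixed at half the most. Time passes only in rows, so rows that do not move let the fingers close. It gives the time, the measured TCP pose, the force, the opening and the grip force at its end, in the units of the state.
- ctrl.get_obs(): the state, without advancing time (a new reading comes with each control period).
- optics.grab_frame(name): name is "scene" or "side" or "wrist"; returns the picture (420x560x3 uint8, blue, green, red); there is no depth.
- optics.camera_info(name): a dict with "fx", "fy", "cx", "cy" (pixels), "world_from_camera" (4x4, takes a point from camera to world coordinates). Camera axes: x right, y up, looking along -z (the intrinsics and any distortion apply to the point x, -y, -z); pixel columns grow to the right and rows downward; lengths in m; the calibration is good to about 2 mm. The wrist camera is an equidistant fisheye: a pixel r from the principal point sees the ray r / f radians off the axis. A picture is of the moment at which its call begins: read the wrist's pose just before it. camera_info takes no time and is no camera call; for the wrist camera it gives the pose at the moment of the call.
- ctrl.finish_job(): hands the job in; it is judged then, once.
The state is a dict: "clock": time; "joints": joint angles; "joint_vel": joint speeds; "joint_torque": joint torques, N m; "tool_pos": TCP position; "tcp_rot": TCP orientation; "contact_force": force on the tool from outside, world axes, zero at the start; "moment": the same for the moment, N m; "opening": opening from 0.0 (shut) to 1.0 (fully open); "grasp_force": force on a finger pad.
Only numpy, scipy, OpenCV 4.12 (cv2) and the standard library are available. Lean on these libraries where they do the work, as an engineer would, in place of code of your own. Each camera call takes 0.05 s, during which the arm holds its last target. There are 200 camera calls.

## Working session

There is one attempt and no reset: what is moved stays moved. The work goes in short steps, Python scripts to look and compute and a shell command to move; the robot and the scene stay as the last step left them, time stands still between calls to the robot, and variables do not carry over. Pictures are saved under pics/ and viewed, at most 10 in all, crops included, and the job is handed in when it is done.

```bash
mkdir -p pics
python3 - <<'E'
from bench import ctrl, optics
import cv2,numpy as np
a=optics.grab_frame("scene");b=optics.grab_frame("side")
cv2.imwrite("pics/scene.png",a);cv2.imwrite("pics/side.png",b)
for n in("scene","side"):
    i=optics.camera_info(n);print(n,{k:np.round(v,3) if k!="x" else v for k,v in i.items()})
o=ctrl.get_obs();print(o)
E
```

```text
scene {'fx': np.float64(464.771), 'fy': np.float64(464.771), 'cx': np.float64(270.076), 'cy': np.float64(204.734), 'world_from_camera': array([[-0.61 , -0.674,  0.417,  1.151],
       [ 0.793, -0.515,  0.326,  0.438],
       [-0.004,  0.53 ,  0.848,  1.205],
       [ 0.   ,  0.   ,  0.   ,  1.   ]])}
side {'fx': np.float64(471.806), 'fy': np.float64(471.806), 'cx': np.float64(280.532), 'cy': np.float64(216.254), 'world_from_camera': array([[ 0.717,  0.374, -0.589, -0.194],
       [-0.697,  0.394, -0.599, -0.773],
       [ 0.008,  0.84 ,  0.543,  0.829],
       [ 0.   ,  0.   ,  0.   ,  1.   ]])}
{'clock': 0.1, 'joints': array([-4.89394072e+00,  7.50904629e+00,  8.53231660e+01,  1.82403633e-04,
        8.72612367e+01, -4.89251754e+00]), 'joint_vel': array([-0.09726968, -0.11679534, -0.13617144, -0.06859852,  0.08731003,
        0.07708677]), 'joint_torque': array([ 1.52257860e-03, -5.70947063e+01, -5.01941299e+01, -1.80579236e-04,
        8.16394575e-03,  5.26326357e-05]), 'tool_pos': array([5.99541101e-01, 5.35122169e-05, 2.49066177e-01]), 'tcp_rot': array([-1.79906907e+02, -8.15147908e-03,  8.99985613e+01]), 'contact_force': array([0.69760948, 0.65587594, 0.13937482]), 'moment': array([ 0.01597596, -0.00381536,  0.01409376]), 'grasp_force': 0.0, 'opening': 1.003445408433351}
```

View pics/scene.png

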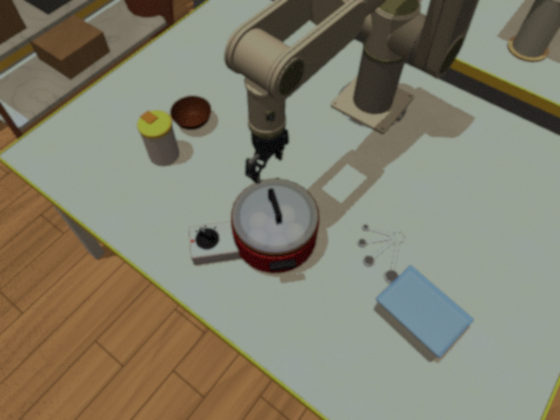

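View pics/side.png

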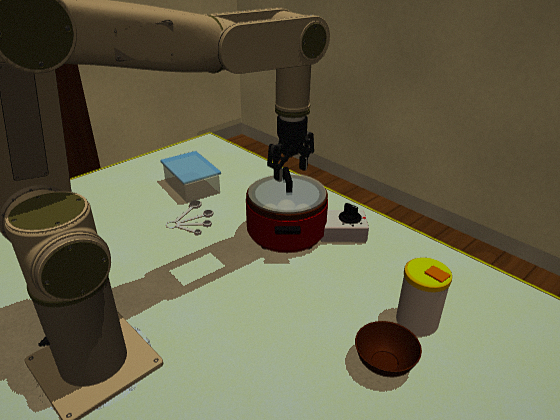

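The scene view shows the pot rim around (275,217), the handle running from (270,192) to (280,221), and the knob at (207,238). The side view shows the rim around (287,195), the knob at (350,213), and the canister and bowl well away from both. Next I'll cast rays and look at an enlarged composite.

```bash
cat > h.py <<'E'
from bench import ctrl, optics
import cv2,numpy as np
def ray(name,uv,i=None):
    i=i or optics.camera_info(name);u,v=uv
    x=(u-i["cx"])/i["fx"];y=(v-i["cy"])/i["fy"]
    if name=="wrist":
        r=np.hypot(x,y);s=np.sin(r)/max(r,1e-9);d=np.array([x*s,-y*s,-np.cos(r)])
    else: d=np.array([x,-y,-1.])
    T=np.array(i["world_from_camera"]);return T[:3,3],T[:3,:3]@d
def plane(name,uv,z,i=None):
    o,d=ray(name,uv,i);return o+d*(z-o[2])/d[2]
E
python3 - <<'E'
from h import *
a=cv2.imread("pics/scene.png");b=cv2.imread("pics/side.png")
ca=cv2.resize(a[170:280,180:330],None,fx=5,fy=5,interpolation=cv2.INTER_CUBIC)[:, :]
cb=cv2.resize(b[160:260,235:385],None,fx=5,fy=5,interpolation=cv2.INTER_CUBIC)
c=np.vstack([ca,cb]);print(c.shape);cv2.imwrite("pics/crop.png",cv2.resize(c,(420,588)) if 0 else np.hstack([cv2.resize(ca,(400,293)),cv2.resize(cb,(400,267))[:267]] ) if 0 else cv2.resize(ca,(750,550)))
print("handle ends",[plane("scene",p,.205).round(3) for p in((270,191),(280,221))])
print("knob",plane("scene",(207,237),.097).round(3),plane("side",(349,211),.097).round(3))
print("rim l/r",[plane("scene",p,.145).round(3) for p in((231,219),(319,217))],[plane("side",p,.145).round(3) for p in((246,197),(328,197))])
E
```

```text
(1050, 750, 3)
handle ends [array([0.626, 0.029, 0.205]), array([0.682, 0.103, 0.205])]
knob [ 0.791 -0.06   0.097] [ 0.764 -0.082  0.097]
rim l/r [array([ 0.728, -0.024,  0.145]), array([0.582, 0.157, 0.145])] [array([0.546, 0.122, 0.145]), array([ 0.716, -0.039,  0.145])]
```

View pics/crop.png

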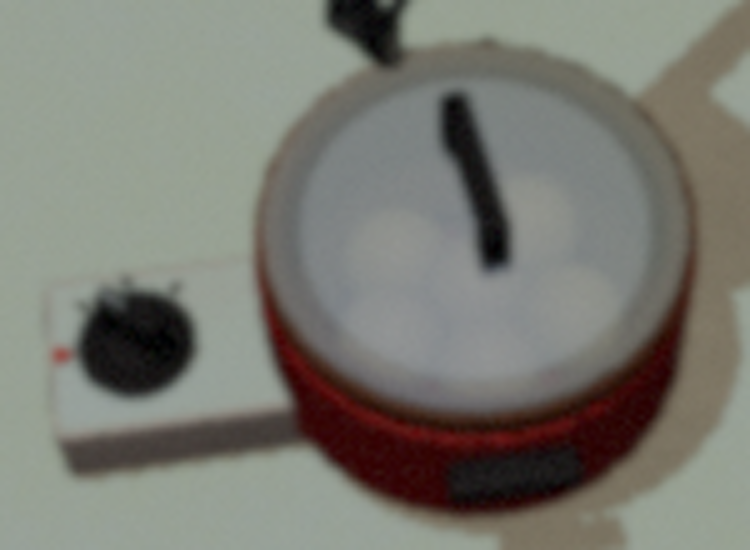

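Everything agrees: the handle measures 93 mm, and the knob is about 185 mm from the pot axis. The crop shows the red dot at the left (full frame about (192,241)) and the disc at (207,239). The white mark is up and left of it, so it sits roughly 50° clockwise of the dot. Moving above the knob for a closer look.

```bash
python3 -m pendant '[[[0,0,0,0.035,-0.014,0,1],[0,0,0,0.035,-0.014,0,1],[0,0,0,0.035,-0.014,0,1],[0,0,0,0.035,-0.014,0,1],[0,0,0,0.035,-0.014,0,1],[0,0,0,0,0,0,1],[0,0,0,0,0,0,1]]]'
python3 - <<'E'
from h import *
i=optics.camera_info("wrist");a=optics.grab_frame("wrist");cv2.imwrite("pics/w1.png",a)
np.save("w1.npy",i,allow_pickle=True)
print(i)
E
```

```text
clock: 0.8
tool_pos: [0.7747, -0.0703, 0.2467]
tcp_rot: [-179.8, -0.0, 90.0]
contact_force: [-0.2, 0.7, 0.6]
opening: 0.999
grasp_force: 0.0
{'fx': 325.19226210127806, 'fy': 325.19226210127806, 'cx': 274.9258930476063, 'cy': 210.5318509323363, 'world_from_camera': array([[ 9.99996713e-01, -5.75848274e-04,  2.49850140e-03,
         7.75209730e-01],
       [-1.29021360e-04,  9.61917573e-01,  2.73339654e-01,
        -4.58107431e-04],
       [-2.56075457e-03, -2.73339078e-01,  9.61914337e-01,
         3.70413302e-01],
       [ 0.00000000e+00,  0.00000000e+00,  0.00000000e+00,
         1.00000000e+00]])}
```

View pics/w1.png

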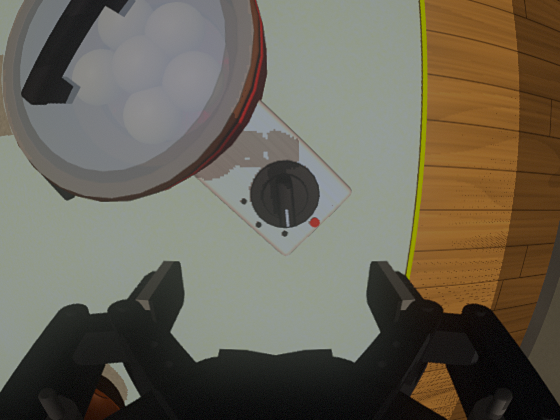

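The wrist view shows the knob disc centred near (285,194), the white mark running from (286,208) to (288,227), and the red dot at (314,222).

Run:
```python
from h import *
i=np.load("w1.npy",allow_pickle=True).item();a=cv2.imread("pics/w1.png")
P=lambda uv,z:plane("wrist",uv,z,i).round(4)
h=cv2.cvtColor(a,cv2.COLOR_BGR2HSV);roi=np.zeros(a.shape[:2],np.uint8);roi[150:240,240:335]=1
red=((h[...,1]>150)&(h[...,2]>100)&roi.astype(bool)).astype(np.uint8);ys,xs=np.nonzero(red);dot=P((xs.mean(),ys.mean()),.06)
dk=((h[...,2]<75)&roi.astype(bool)).astype(np.uint8);n,l,s,c=cv2.connectedComponentsWithStats(dk);k=1+s[1:,4].argmax()
ct=max(cv2.findContours((l==k).astype(np.uint8),0,1)[0],key=cv2.contourArea);e=cv2.fitEllipse(ct);print("disc",e)
ctr=P(e[0],.072)
m1,m2=P((286,209),.104),P((288,227),.104)
print("dot",dot,"disc",ctr,"mark",m1,m2)
print("dotdir",np.degrees(np.arctan2(*(dot-ctr)[1::-1])),np.hypot(*(dot-ctr)[:2]),"markdir",np.degrees(np.arctan2(*(m2-m1)[1::-1])),"from ctr",np.degrees(np.arctan2(*(m2-ctr)[1::-1])),np.hypot(*(m2-ctr)[:2]))
for q in [(351,190),(286,255)]: print("podcorner",P(q,.06))
```

```text
disc ((284.2685852050781, 192.40756225585938), (63.90322494506836, 68.24384307861328), 84.38948059082031)
dot [ 0.8141 -0.1007  0.06  ] disc [ 0.7832 -0.0675  0.072 ] mark [ 0.7839 -0.0748  0.104 ] [ 0.7858 -0.091   0.104 ]
dotdir -47.054973195188595 0.04535471309577431 markdir -83.3106846023659 from ctr -83.68656947564374 0.023643392311595218
podcorner [ 0.85   -0.0674  0.06  ]
podcorner [ 0.7859 -0.1367  0.06  ]
```

The knob centre is (0.783, -0.0675) and the pod corners agree with that. The mark points at -83.5° and the off direction is about -45°, so it needs roughly a 40° turn. Aligning and descending.

```bash
python3 -m pendant '[[[0,0,6.5,0.0085,0.003,-0.03,1],[0,0,0,0,0,-0.035,1],[0,0,0,0,0,-0.035,1],[0,0,0,0,0,-0.025,1],[0,0,0,0,0,-0.015,1],[0,0,0,0,0,-0.008,1],[0,0,0,0,0,0,1]]]' && python3 -m pendant '[[[0,0,0,0,0,0,0.5],[0,0,0,0,0,0,0],[0,0,0,0,0,0,0],[0,0,0,0,0,0,0],[0,0,0,0,0,0,0],[0,0,0,0,0,0,0]]]'
```

```text
clock: 1.55
tool_pos: [0.7832, -0.0666, 0.1025]
tcp_rot: [180.0, -0.0, 96.5]
contact_force: [-0.0, 0.2, -0.5]
opening: 1.0
grasp_force: 0.0
clock: 2.15
tool_pos: [0.783, -0.0671, 0.1027]
tcp_rot: [-179.9, -0.0, 96.5]
contact_force: [-5.9, -0.3, 4.8]
opening: 0.149
grasp_force: 60.1
```

Gripped, with 13 mm between the fingers. Turning counter-clockwise.

```bash
python3 -m pendant '[[[0,0,5,0,0,0,0],[0,0,5,0,0,0,0],[0,0,5,0,0,0,0],[0,0,5,0,0,0,0],[0,0,5,0,0,0,0],[0,0,5,0,0,0,0],[0,0,4,0,0,0,0],[0,0,0,0,0,0,0]]]' && python3 -c "
from bench import ctrl;print(ctrl.get_obs()['moment'])" && python3 -m pendant '[[[0,0,3,0,0,0,0],[0,0,0,0,0,0,0],[0,0,0,0,0,0,0]]]' && python3 -c "
from bench import ctrl;print(ctrl.get_obs()['moment'])"
```

```text
clock: 2.95
tool_pos: [0.7807, -0.0681, 0.1026]
tcp_rot: [-179.7, -0.2, 130.6]
contact_force: [-19.4, -2.3, 12.9]
opening: 0.153
grasp_force: 61.0
[-0.35608907  3.17129817 -0.06382166]
clock: 3.25
tool_pos: [0.7806, -0.0683, 0.1027]
tcp_rot: [-179.7, -0.2, 133.4]
contact_force: [-19.6, -2.3, 13.4]
opening: 0.152
grasp_force: 61.1
[-0.4868379   3.34508787 -0.04554552]
```

There's a 20 N side load, so the axis is about 2 mm further towards -x. I'll relieve that and keep turning until the stop shows in the z moment.

```bash
M='from bench import ctrl;print(ctrl.get_obs()["moment"])'; python3 -m pendant '[[[0,0,0,-0.0025,0,0,0],[0,0,2,0,0,0,0],[0,0,0,0,0,0,0]]]' && python3 -c "$M"; python3 -m pendant '[[[0,0,2,0,0,0,0],[0,0,0,0,0,0,0],[0,0,0,0,0,0,0]]]' && python3 -c "$M";python3 -m pendant '[[[0,0,2,0,0,0,0],[0,0,0,0,0,0,0],[0,0,0,0,0,0,0]]]' && python3 -c "$M"
```

```text
clock: 3.55
tool_pos: [0.7801, -0.0684, 0.1027]
tcp_rot: [-179.9, -0.0, 135.5]
contact_force: [-7.3, -3.4, 5.8]
opening: 0.15
grasp_force: 60.1
[-0.61205532  1.22249005 -0.00336594]
clock: 3.85
tool_pos: [0.78, -0.0684, 0.1027]
tcp_rot: [-179.9, -0.0, 137.4]
contact_force: [-8.1, -3.4, 6.5]
opening: 0.142
grasp_force: 60.9
[-0.56751185  1.34257774 -0.63647385]
clock: 4.15
tool_pos: [0.78, -0.0684, 0.1027]
tcp_rot: [-179.9, -0.1, 139.3]
contact_force: [-7.4, -3.2, 6.7]
opening: 0.15
grasp_force: 70.8
[-0.4726254   1.37700437 -1.44417663]
```

The z moment rose sharply, so the knob is at its stop near yaw 136.5°. Relaxing 1.5°, then releasing and rising to look.

```bash
python3 -m pendant '[[[0,0,-1.5,0,0,0,0],[0,0,0,0,0,0,0],[0,0,0,0,0,0,1],[0,0,0,0,0,0,1],[0,0,0,0,0,0,1],[0,0,0,0,0,0,1],[0,0,0,0,0,0,1]]]' && python3 -m pendant '[[[0,0,0,0,0,0.03,1],[0,0,0,0,0,0.04,1],[0,0,0,0,0,0.04,1],[0,0,0,0,0,0.04,1],[0,0,-5,0,0,0.03,1],[0,0,-5,0,0,0,1],[0,0,0,0,0,0,1]]]'
python3 - <<'E'
from h import *
i=optics.camera_info("wrist");a=optics.grab_frame("wrist");cv2.imwrite("pics/w2.png",a)
np.save("w2.npy",i,allow_pickle=True)
E
```

```text
clock: 4.85
tool_pos: [0.7811, -0.0668, 0.1019]
tcp_rot: [180.0, 0.0, 138.0]
contact_force: [0.0, -0.4, -0.5]
opening: 0.98
grasp_force: 0.0
clock: 5.55
tool_pos: [0.7817, -0.0669, 0.2842]
tcp_rot: [179.9, 0.1, 127.9]
contact_force: [-0.2, -0.0, -0.4]
opening: 0.995
grasp_force: 0.0
```

View pics/w2.png

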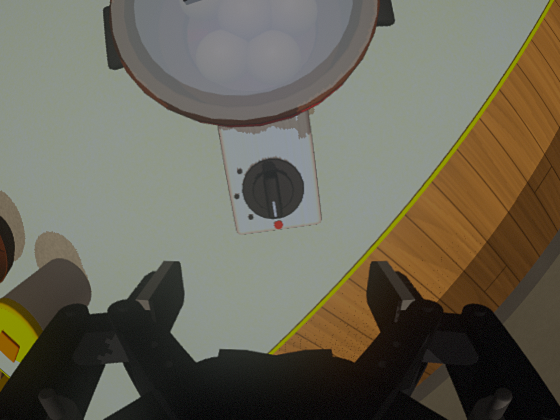

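The white mark now points at the red dot: mark at (275,209), dot at (278,225). The knob is off. Next I'll go above the lid's handle and turn to match it.

```bash
python3 -m pendant '[[[0,0,-8,-0.017,0.0165,0.005,1],[0,0,-8,-0.017,0.0165,0.005,1],[0,0,-8,-0.017,0.0165,0.005,1],[0,0,-8,-0.017,0.0165,0.005,1],[0,0,-8,-0.017,0.0165,0,1],[0,0,-8,-0.017,0.0165,0,1],[0,0,-8,-0.017,0.016,0,1],[0,0,-8,-0.017,0.016,0,1]]]' && python3 -m pendant '[[[0,0,-6,0,0,0,1],[0,0,-5,0,0,0,1],[0,0,0,0,0,0,1],[0,0,0,0,0,0,1]]]'
python3 - <<'E'
from h import *
i=optics.camera_info("wrist");a=optics.grab_frame("wrist");cv2.imwrite("pics/w3.png",a)
np.save("w3.npy",i,allow_pickle=True)
E
```

```text
clock: 6.4
tool_pos: [0.6435, 0.0647, 0.2999]
tcp_rot: [-179.8, 0.1, 63.8]
contact_force: [0.0, 0.9, -0.1]
opening: 0.999
grasp_force: 0.0
clock: 6.8
tool_pos: [0.6445, 0.064, 0.3007]
tcp_rot: [-179.9, 0.1, 53.2]
contact_force: [-0.2, 0.6, -0.7]
opening: 0.996
grasp_force: 0.0
```

View pics/w3.png

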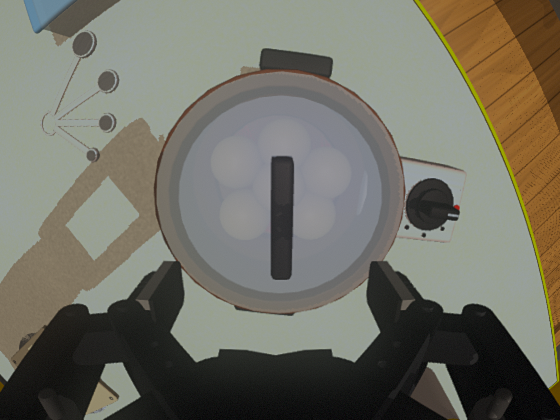

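The handle is nearly aligned with the tool, spanning (283,156) to (282,279). Rim centre is near (281,191).

Run:
```python
from h import *
i=np.load("w3.npy",allow_pickle=True).item();a=cv2.imread("pics/w3.png")
g=cv2.cvtColor(a,cv2.COLOR_BGR2GRAY)[150:288,255:310]
n,l,s,c=cv2.connectedComponentsWithStats((g<75).astype(np.uint8));k=1+s[1:,4].argmax()
ys,xs=np.nonzero(l==k);print(xs.min()+255,xs.max()+255,ys.min()+150,ys.max()+150)
xt=xs[ys<ys.min()+25].mean()+255;xb=xs[ys>ys.max()-25].mean()+255
P=lambda uv:plane("wrist",uv,.208,i)
p,q=P((xt,ys.min()+150)),P((xb,ys.max()+151));d=p-q
print(xt,xb,p.round(4),q.round(4),np.hypot(*d[:2]),"dir",np.degrees(np.arctan2(d[1],d[0])),"ctr",(p+q)/2)
r=[plane("wrist",u,.145,i)[:2] for u in((156,193),(404,193),(281,313),(281,71))]
print("rim",np.round(r,3),np.mean(r,0), "d",np.hypot(*(r[0]-r[1])),np.hypot(*(r[2]-r[3])))
```

```text
271 293 156 279
281.9378427787934 280.87051792828686 [0.6758 0.0981 0.208 ] [0.6207 0.0247 0.208 ] 0.09182944618720387 dir 53.122059230711 ctr [0.64820743 0.06140978 0.208     ]
rim [[ 0.561  0.135]
 [ 0.745 -0.002]
 [ 0.579 -0.034]
 [ 0.716  0.151]] [0.65004037 0.06255792] d 0.22939089834774962 0.23071806636670966
```

Handle centre (0.648, 0.0614), length 92 mm, direction 53°. Descending to grasp.

```bash
python3 -m pendant '[[[0,0,0,0.0035,-0.0025,-0.02,1],[0,0,0,0,0,-0.03,1],[0,0,0,0,0,-0.025,1],[0,0,0,0,0,-0.015,1],[0,0,0,0,0,-0.01,1],[0,0,0,0,0,0,1],[0,0,0,0,0,0,1]]]' && python3 -m pendant '[[[0,0,0,0,0,0,0.5],[0,0,0,0,0,0,0],[0,0,0,0,0,0,0],[0,0,0,0,0,0,0],[0,0,0,0,0,0,0],[0,0,0,0,0,0,0],[0,0,0,0,0,0,0]]]'
```

```text
clock: 7.55
tool_pos: [0.6491, 0.0615, 0.2031]
tcp_rot: [179.9, -0.1, 53.0]
contact_force: [0.1, -0.1, -0.2]
opening: 0.994
grasp_force: 0.0
clock: 8.25
tool_pos: [0.6486, 0.0616, 0.2024]
tcp_rot: [180.0, -0.0, 53.0]
contact_force: [-0.6, 0.4, 2.4]
opening: 0.176
grasp_force: 60.1
```

```bash
python3 -m pendant '[[[0,0,0,0,0,0.004,0],[0,0,0,0,0,0.008,0],[0,0,0,0,0,0.012,0],[0,0,0,0,0,0.014,0],[0,0,0,0,0,0.014,0],[0,0,0,0,0,0.014,0],[0,0,0,0,0,0.014,0],[0,0,0,0,0,0.012,0]]]' && python3 -m pendant '[[[0,0,0,0,0,0.008,0],[0,0,0,0,0,0.004,0],[0,0,0,0,0,0,0],[0,0,0,0,0,0,0],[0,0,0,0,0,0,0]]]'
python3 - <<'E'
from h import *
i=optics.camera_info("wrist");a=optics.grab_frame("side");b=optics.grab_frame("wrist")
np.save("w4.npy",i,allow_pickle=True);cv2.imwrite("pics/w4.png",b)
cv2.imwrite("pics/s4.png",np.hstack([cv2.resize(a[110:270,210:380],(410,386)),cv2.resize(b,(390,386))]))
E
```

```text
clock: 9.05
tool_pos: [0.6488, 0.0615, 0.2959]
tcp_rot: [179.9, -0.0, 53.0]
contact_force: [0.1, 0.3, -4.0]
opening: 0.173
grasp_force: 59.2
clock: 9.55
tool_pos: [0.6481, 0.0615, 0.3049]
tcp_rot: [-179.9, 0.1, 53.0]
contact_force: [-0.1, 0.1, -4.1]
opening: 0.173
grasp_force: 59.3
```

View pics/s4.png

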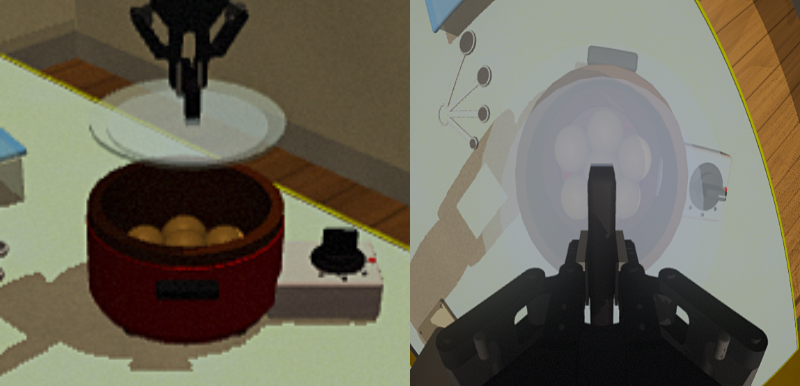

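The lid hangs level about 10 cm above the rim, its edges at equal height (90,125) and (285,125), and it's centred with the knob still at the dot. Holding for a few seconds, then handing in.

```bash
Z='[[[0,0,0,0,0,0,0],[0,0,0,0,0,0,0],[0,0,0,0,0,0,0],[0,0,0,0,0,0,0],[0,0,0,0,0,0,0],[0,0,0,0,0,0,0],[0,0,0,0,0,0,0],[0,0,0,0,0,0,0]]]'
python3 -m pendant '[[[0,0,0,0,0,0,0],[0,0,0,0,0,0,0],[0,0,0,0,0,0,0],[0,0,0,0,0,0,0],[0,0,0,0,0,0,0],[0,0,0,0,0,0,0],[0,0,0,0,0,0,0],[0,0,0,0,0,0,0]]]' >/dev/null
python3 -m pendant '[[[0,0,0,0,0,0,0],[0,0,0,0,0,0,0],[0,0,0,0,0,0,0],[0,0,0,0,0,0,0],[0,0,0,0,0,0,0],[0,0,0,0,0,0,0],[0,0,0,0,0,0,0],[0,0,0,0,0,0,0]]]' >/dev/null
python3 -m pendant '[[[0,0,0,0,0,0,0],[0,0,0,0,0,0,0],[0,0,0,0,0,0,0],[0,0,0,0,0,0,0],[0,0,0,0,0,0,0],[0,0,0,0,0,0,0],[0,0,0,0,0,0,0],[0,0,0,0,0,0,0]]]' >/dev/null
python3 -m pendant '[[[0,0,0,0,0,0,0],[0,0,0,0,0,0,0],[0,0,0,0,0,0,0],[0,0,0,0,0,0,0],[0,0,0,0,0,0,0],[0,0,0,0,0,0,0],[0,0,0,0,0,0,0],[0,0,0,0,0,0,0]]]' >/dev/null
python3 -m pendant '[[[0,0,0,0,0,0,0],[0,0,0,0,0,0,0],[0,0,0,0,0,0,0],[0,0,0,0,0,0,0],[0,0,0,0,0,0,0],[0,0,0,0,0,0,0],[0,0,0,0,0,0,0],[0,0,0,0,0,0,0]]]'
python3 - <<'E'
from h import *
a=optics.grab_frame("wrist").astype(int);b=cv2.imread("pics/w4.png").astype(int)
print("wrist change",abs(a-b).mean(), np.percentile(abs(a-b),99.5), ctrl.get_obs()["moment"])
print(ctrl.finish_job())
E
```

```text
clock: 13.65
tool_pos: [0.6485, 0.0615, 0.306]
tcp_rot: [180.0, -0.0, 53.0]
contact_force: [0.7, -0.3, -3.4]
opening: 0.17
grasp_force: 59.3
wrist change 1.8463988095238095 31.0 [ 0.02381188 -0.00229491  0.03148765]
the job is handed in; nothing more can be done
None
```

The knob is turned to off, and the lid was held level and still for about 4 s, centred about 10 cm above the pot's rim; I handed the job in at 13.7 s with it still gripped, and the canister, bowl, tub and spoons were not touched.

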